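# Hold a bisque cup in the dipping tongs over the catch basin

### The arm

A 6-joint arm with a two-finger parallel gripper is mounted at the origin on the work surface. World frame = base frame: x ahead of the robot, y to its left, z up, the work surface at z = 0. Lengths are in m, angles in rad, forces in N, time in s.
With the tool pointing down it reaches from about 0.425 to 0.95 m from the base axis. Payload 3.5 kg.
Tool frame: the origin (TCP) lies midway between the tips of the shut fingers; the grasp point (between the pads) lies 19 mm behind it; z points along the fingers, y is the direction in which the jaws open and shut (so a half turn about z gives the same grasp; the last joint's range is limited). The gripper opens to 85 mm and grips with 20 to 120 N. Pads are 22 mm wide; open, the fingers measure 114 mm over their backs; the gripper's body (76 mm by 85 mm) begins 54 mm behind the grasp point. The pads swing forward as they close: fully open they stand 13 mm farther back than shut.
Start: joints at [-1.493, 0.286, 1.577, -0, 1.279, -0.15], TCP at [0.152, -0.658, 0.231] pointing down, gripper open.
Joint ranges: [-2.77, 2.77], [-0.9, 2.22], [0.21, 2.48], [-1.53, 4.67], [0.24, 2.81], [-2.84, 2.84]. Speed limits (rad/s): [2.79, 2.79, 3.14, 3.14, 3.14, 3.14].

### API

Orientations are given as a unit quaternion [x, y, z, w].
In Python, from plant import * gives the robot as it stands.
- The arm moves only by the shell command python3 -m jog 'ROWS' [FORCE]. ROWS is a JSON object of lists of equal length, an entry for each row: "travel": the shift along the world's x, y, z in mm, a list of three; "dr": the turn, a rotation vector about the world's x, y, z in degrees, a list of three; "jaw": the closure in counts, from 0 (fully open) to 255 (shut). In form: {"travel": [[x, y, z], ...], "dr": [[wx, wy, wz], ...], "jaw": [jaw, ...]}. A call has 1 to 5 rows; each row shifts and turns the commanded pose from where the row before left it; what a row does not reach is not made up. A row lasts 1/12 s, in which the tool goes at most 41.7 mm and 7.16 degrees, less where a joint would pass 70% of its speed; a pose out of reach is approached as far as the arm can. A call is refused whole if a number of a shift passes 41.7 or a number of a turn 7.16, either way. A call with a gripper value outside its range is refused whole. The fingers move at their own pace and stop on an object; FORCE is the grip in N (left out, the last holds). Time passes only in rows, so rows that do not move let the fingers close. It gives the time, the measured TCP pose, the force and the opening at its end, in the units of the state.
- get_state(): the state, without advancing time (a new reading comes with each control period).
- read_camera(name): name is "side" or "top" or "wrist"; returns the picture (480x640x3 uint8, red, green, blue); there is no depth.
- camera_info(name): a dict with "K" (3x3 intrinsics, pixels), "R" (3x3) and "t" (3): a world point X has camera coordinates R X + t; the wrist camera has in their place "mount" (4x4, takes a point from camera to tool coordinates, whose origin is the TCP and whose axes are the flange's). Camera axes: x right, y down, z forward; pixel columns grow to the right and rows downward; lengths in m; the calibration is good to about 2 mm. The wrist camera is an equidistant fisheye: a pixel r from the principal point sees the ray r / f radians off the axis. A picture is of the moment at which its call begins: read the wrist's pose just before it. camera_info takes no time and is no camera call.
- sign_off(): hands the job in, once; it reports no verdict.
The state is a dict: "time": time; "qpos": joint angles; "dq": joint speeds; "joint_efforts": joint torques, N m; "eef_pos": TCP position; "tcp_rot": TCP orientation; "contact_force": force on the tool from outside, world axes, zero at the start; "wrist_torque": the same for the moment, N m; "opening": opening from 0.0 (shut) to 1.0 (fully open).
Only numpy, scipy, OpenCV 4.12 (cv2) and the standard library are available. Lean on these libraries where they do the work, as an engineer would, in place of code of your own. Each camera call takes 0.05 s, during which the arm holds its last target. There are 200 camera calls.

### The job

Take the dipping tongs from the bench, close their jaws round the small straight-sided cup on the ware board, lift it off and bring it over the middle of the empty catch basin, well clear above its rim, ready for the glaze to be poured. Finish while still holding it there, upright and still, in the tongs: put nothing down. Keep the gripper itself off the cup, because finger marks spoil the glaze, and leave the bowl, the vase and the jar where they stand.

Things in the scene. Friction and masses are not known exactly. Their poses are not given: they have to be found in the camera images.
- tongs: Spring-bow dipping tongs of bright steel strip, 235 mm long, 24 mm high, 0.155 kg, lying on the bench on their side: the two arms open and close level, like tweezers seen from above, and spring open by themselves. Origin midway between the two black rubber handle sleeves, at their underside; x points along the tongs to the jaws, z up. The bow ends at x = -112 mm, the jaws at x = 122 mm.
- tongs_grip (a point): Where to grip: tongs' origin raised 12 mm, axes as the tongs; centre of mass is here. Sleeves 70 mm long (along x), 7 mm thick, 24 mm high. Width over both sleeves: 52 mm open, about 39 mm closed on the cup. Fingers on their outer faces; squeezing closes the tongs. Spring force per sleeve: about 5 N at 46 mm, 11 N at 39 mm; what the grip adds (20 to 40 N is ample) presses on the cup.
- tongs_jaws (a point): Point midway between the jaws, 105 mm ahead (+x) of point tongs_grip at the same height, axes as the tongs. The axis of a cup held in the jaws passes here. The jaws are shallow V plates 35 mm long (x), 22 mm high, this point at half their height; between their nearest edges 65 mm are clear when open, 51 mm with 46 mm over the sleeves; 90 mm over their outsides when open.
- jaw_left (a point): Deepest line of the V of the left (+y) jaw, at mid height; it moves with the left arm. From jaw_left to jaw_right: 78 mm with the tongs sprung open, 65 mm with 46 mm over the sleeves, about 50 mm when closed on the cup, 34 mm at the stop.
- jaw_right (a point): The same for the right (-y) jaw.
- cup: The small straight-sided cup without a handle, unglazed pale bisque, 48 mm outside diameter, 56 mm high, wall 4 mm, about 0.075 kg, open at the top, standing on the ware board. Origin at the centre of its underside, z up.
- ware_board: Plywood ware board on two battens, 150 mm (x) by 360 mm (y), fixed; its top is 20 mm above the bench. Origin at the bench under its middle. The cup, the bowl and the bud vase stand in a row along its y, about 120 mm apart, in any order.
- bowl: Bystander: bisque bowl, 76 mm across the rim, 36 mm high, on the ware board. Origin at the centre of its underside.
- bud_vase: Bystander: bisque bud vase, 60 mm at its belly, narrow neck, 70 mm high, on the ware board. Origin at the centre of its underside.
- slip_jar: Bystander: closed jar of slip with a metal cap, 74 mm across, 105 mm high, on the bench at the far side. Origin at the centre of its underside.
- basin: Empty white round catch basin on the bench, fixed, 232 mm across its rim, 70 mm high, open at the top. Origin at the centre of its underside.
- basin_rim (a point): Centre of the basin's mouth, level with the rim, 70 mm above the bench.

How it is judged:
By the outcome, as a careful person would: the job done as asked, in the order asked, and still so for the second after the job is handed in, while the arm keeps its last pose, push and grip.
It also fails if it takes over 48 s, if anything falls off the work surface, if the arm or the gripper's body presses on something with over 40 N, if the wrist force passes 120 N, or if a joint passes its speed limit or range.

## Working session

There is one attempt and no reset: what is moved stays moved. The work goes in short steps, Python scripts to look and compute and a shell command to move; the robot and the scene stay as the last step left them, time stands still between calls to the robot, and variables do not carry over. Pictures are saved under pics/ and viewed, about 8 in all and at most 12, crops included, and the job is handed in when it is done.

```bash
mkdir -p pics; python3 - <<'E'
from plant import *
import cv2
for n in("top","side"):
    cv2.imwrite(f"pics/{n}0.png",read_camera(n)[:,:,::-1]); i=camera_info(n); print(n,i)
s=get_state();print(s)
print(camera_info("wrist"))
E
```

```text
top {'K': array([[508.12218026,   0.        , 310.78110521],
       [  0.        , 508.12218026, 238.49983184],
       [  0.        ,   0.        ,   1.        ]]), 'R': array([[-0.01183463, -0.9997672 , -0.01804112],
       [-0.98845673,  0.01442225, -0.15081545],
       [ 0.15104053,  0.01604802, -0.9883973 ]]), 't': array([0.01176773, 0.63555752, 1.01939131])}
side {'K': array([[593.19802319,   0.        , 304.18966674],
       [  0.        , 593.19802319, 240.23003556],
       [  0.        ,   0.        ,   1.        ]]), 'R': array([[-0.98947076, -0.14467053,  0.0042483 ],
       [-0.07736195,  0.50385175, -0.86031886],
       [ 0.12232227, -0.85158901, -0.50973857]]), 't': array([0.63038559, 0.11449503, 1.1970129 ])}
{'time': 0.1, 'qpos': array([-1.49300622e+00,  2.87073012e-01,  1.57805472e+00, -2.50941523e-05,
        1.27857539e+00, -1.49995971e-01]), 'dq': array([ 0.00019221, -0.00222825, -0.00373649,  0.00059057, -0.00061316,
       -0.00072892]), 'joint_efforts': array([ 1.12488196e-03, -4.07294798e+01, -2.93700045e+01, -8.01338933e-05,
        3.43899905e-03, -7.08077820e-06]), 'eef_pos': array([ 0.15240797, -0.65695481,  0.23007514]), 'tcp_rot': array([ 9.93520230e-01,  1.13650510e-01,  2.60851759e-05, -1.05497780e-03]), 'contact_force': array([-0.34373328, -0.03292599, -0.81882061]), 'wrist_torque': array([0.05974699, 0.0611691 , 0.00029599]), 'opening': 1.0019759654965934}
{'K': array([[371.64829954,   0.        , 325.26957223],
       [  0.        , 371.64829954, 235.23006124],
       [  0.        ,   0.        ,   1.        ]]), 'mount': array([[-7.64147482e-04, -9.58537804e-01, -2.84964374e-01,
         7.33657145e-02],
       [ 9.99999560e-01, -8.87480019e-04,  3.03673057e-04,
        -4.65948542e-04],
       [-5.43982294e-04, -2.84964017e-01,  9.58538060e-01,
        -1.41741380e-01],
       [ 0.00000000e+00,  0.00000000e+00,  0.00000000e+00,
         1.00000000e+00]])}
```

View pics/top0.png

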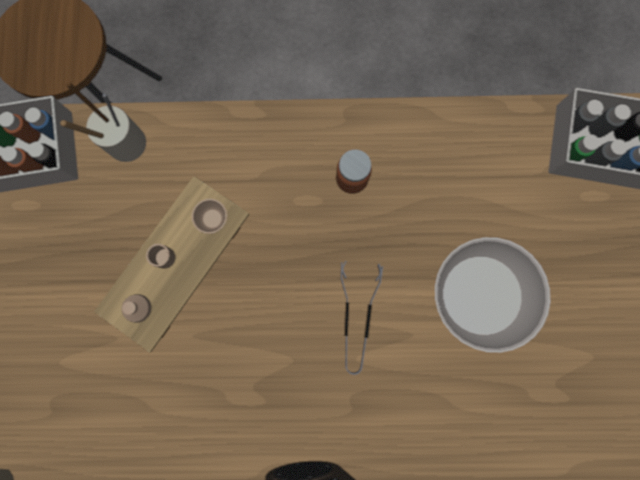

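View pics/side0.png

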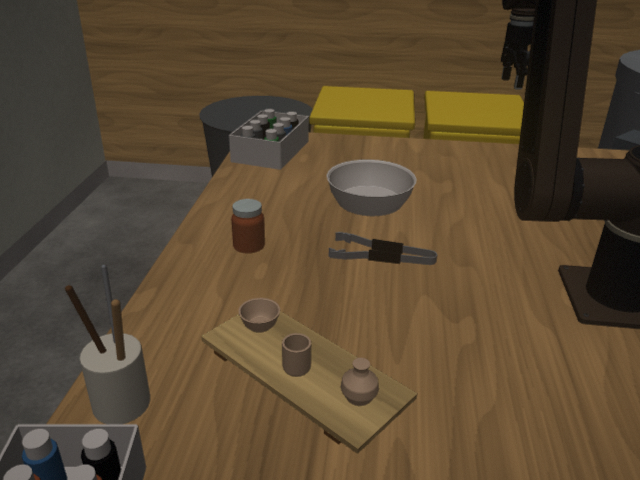

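The top view shows the tongs with sleeves at (347,318) and (368,321) and jaws up. The cup is at (162,257) in the middle of the board, between the bowl (210,216) and the vase (136,307). The basin is at (492,295) and the jar at (354,168). Next I compute positions.

```bash
cat > h.py <<'E'
import numpy as np, cv2
from plant import *
from scipy.spatial.transform import Rotation as Ro
def cast(n,uv,z):
    i=camera_info(n); d=i["R"].T@np.linalg.solve(i["K"],[uv[0],uv[1],1]); c=-i["R"].T@i["t"]
    return c+d*(z-c[2])/d[2]
def wpose(s):
    T=np.eye(4); T[:3,:3]=Ro.from_quat(s["tcp_rot"]).as_matrix(); T[:3,3]=s["eef_pos"]; return T@camera_info("wrist")["mount"]
def wcast(T,uv,z):
    K=camera_info("wrist")["K"]; p=np.array([uv[0]-K[0,2],uv[1]-K[1,2]])/K[0,0]; r=np.hypot(*p)+1e-12
    d=T[:3,:3]@np.array([*(p/r*np.sin(r)),np.cos(r)]); c=T[:3,3]; return c+d*(z-c[2])/d[2]
def proj(n,X):
    i=camera_info(n); p=i["K"]@(i["R"]@X+i["t"]); return p[:2]/p[2]
E
python3 - <<'E'
from h import *
im=cv2.imread("pics/top0.png"); g=im.max(2)
m=np.zeros_like(g); m[285:350,335:380]=(g[285:350,335:380]<40)
n,l,st,c=cv2.connectedComponentsWithStats(m)
P=[]
for k in range(1,n):
    if st[k,4]>30:
        p=cast("top",c[k],.02); print("sleeve",c[k],st[k],p); P.append(p)
print("mid",(P[0]+P[1])/2)
j=[cast("top",q,.022) for q in((343,268),(379,268))]; b=cast("top",(353.5,372),.022)
m=(P[0]+P[1])/2; print("jaws",j,"bow",b); d=(j[0]+j[1])/2-b; print("axis deg",np.degrees(np.arctan2(d[1],d[0])))
for a in [(343,268),(379,268)]: pass
# basin rim
ye=cv2.inRange(im,(120,120,120),(255,255,255)); ye[:,:430]=0; ye[:230]=0; ye[360:]=0
cs,_=cv2.findContours(ye,0,2); cc=max(cs,key=cv2.contourArea); e=cv2.fitEllipse(cc); print("basin",e,cast("top",e[0],.07))
# cup rim/board
hsv=cv2.cvtColor(im,cv2.COLOR_BGR2HSV); print("cup",cast("top",(162,257),.076),"bowl",cast("top",(210,216),.056),"vase",cast("top",(129,308),.09))
print("board", [cast("top",q,.02) for q in((195,178),(249,213),(151,351),(98,314))])
print("jar",cast("top",(355,165),.105))
crop=lambda x,y,w,h,f:cv2.resize(im[y:y+h,x:x+w],None,fx=f,fy=f,interpolation=cv2.INTER_CUBIC)
A=crop(320,255,80,130,4.6); B=crop(90,190,90,130,4.6); cv2.imwrite("pics/c1.png",np.hstack([A,B]))
E
```

```text
sleeve [346.38235294 318.5       ] [346 304   2  31  34] [ 0.46860179 -0.06907419  0.02      ]
sleeve [367.75       320.83333333] [366 306   5  31  48] [ 0.46323202 -0.11381572  0.02      ]
mid [ 0.4659169  -0.09144495  0.02      ]
jaws [array([ 0.5750489 , -0.06415019,  0.022     ]), array([ 0.57401289, -0.14073282,  0.022     ])] bow [ 0.35918895 -0.08122468  0.022     ]
axis deg -5.6269741566508875
basin ((492.0799560546875, 294.47650146484375), (111.66983795166016, 117.63196563720703), 132.64511108398438) [ 0.51314837 -0.36027755  0.07      ]
cup [0.59758621 0.30775938 0.076     ] bowl [0.685554   0.21512459 0.056     ] vase [0.49468715 0.3660709  0.09      ]
board [array([0.77876669, 0.25777023, 0.02      ]), array([0.6981562 , 0.13780813, 0.02      ]), array([0.4060469 , 0.34202812, 0.02      ]), array([0.48424695, 0.45809165, 0.02      ])]
jar [ 0.77660469 -0.08910168  0.105     ]
```

View pics/c1.png

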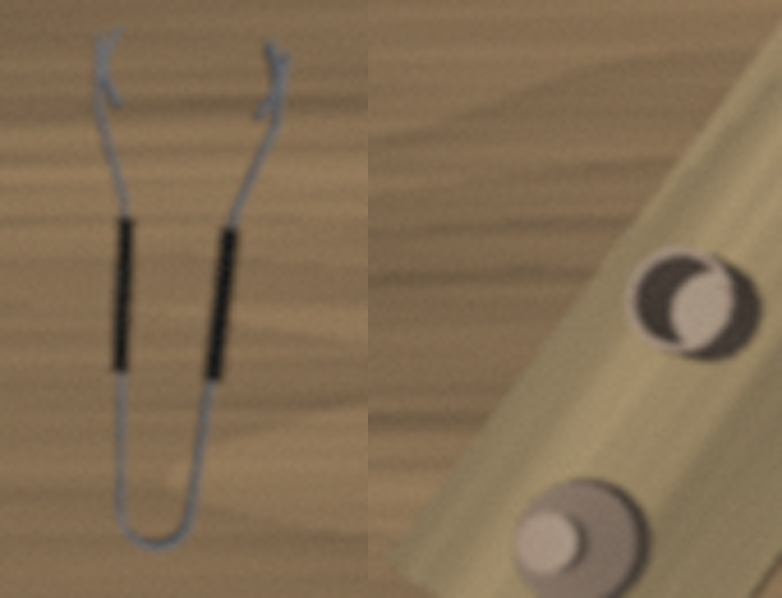

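The crop shows the cup rim centred at about pixel (158,255). The tongs lie with their bow at (353,373) and are slightly yawed. I'll move to hover over the tongs.

```bash
A='{"x":1}'
python3 -m jog '{"travel":[[15.7,28.3,-4],[15.7,28.3,-4],[15.7,28.3,-4],[15.7,28.3,-4],[15.7,28.3,-4]],"dr":[[0,0,-0.93],[0,0,-0.93],[0,0,-0.93],[0,0,-0.93],[0,0,-0.93]],"jaw":[0,0,0,0,0]}' 25
python3 -m jog '{"travel":[[15.7,28.3,-4],[15.7,28.3,-4],[15.7,28.3,-4],[15.7,28.3,-4],[15.7,28.3,-4]],"dr":[[0,0,-0.93],[0,0,-0.93],[0,0,-0.93],[0,0,-0.93],[0,0,-0.93]],"jaw":[0,0,0,0,0]}'
python3 -m jog '{"travel":[[15.7,28.3,-4],[15.7,28.3,-4],[15.7,28.3,-4],[15.7,28.3,-4],[15.7,28.3,-4]],"dr":[[0,0,-0.93],[0,0,-0.93],[0,0,-0.93],[0,0,-0.93],[0,0,-0.93]],"jaw":[0,0,0,0,0]}'
python3 -m jog '{"travel":[[15.7,28.3,-4],[15.7,28.3,-4],[15.7,28.3,-4],[15.7,28.3,-4],[15.7,28.3,-4]],"dr":[[0,0,-0.93],[0,0,-0.93],[0,0,-0.93],[0,0,-0.93],[0,0,-0.93]],"jaw":[0,0,0,0,0]}'
python3 -m jog '{"travel":[[0,0,0],[0,0,0],[0,0,0]],"dr":[[0,0,0],[0,0,0],[0,0,0]],"jaw":[0,0,0]}'
python3 - <<'E'
from h import *
s=get_state(); print(s["eef_pos"],np.degrees(Ro.from_quat(s["tcp_rot"]).as_rotvec()),s["qpos"]); T=wpose(s)
im=read_camera("wrist")[:,:,::-1]; cv2.imwrite("pics/w1.png",im); np.save("T1.npy",T)
E
```

```text
time: 0.52
eef_pos: [0.2313, -0.5143, 0.2104]
tcp_rot: [0.997, 0.073, -0.0, -0.001]
contact_force: [1.0, -0.3, 0.3]
opening: 0.999
time: 0.93
eef_pos: [0.3098, -0.3728, 0.1907]
tcp_rot: [0.999, 0.032, -0.0, -0.0]
contact_force: [0.3, -0.0, -0.3]
opening: 1.0
time: 1.35
eef_pos: [0.3882, -0.2313, 0.1708]
tcp_rot: [1.0, -0.008, -0.0, -0.0]
contact_force: [-0.2, 0.3, -0.3]
opening: 1.0
time: 1.77
eef_pos: [0.4667, -0.0898, 0.1509]
tcp_rot: [0.999, -0.049, -0.0, -0.0]
contact_force: [0.1, -0.0, 0.6]
opening: 0.999
time: 2.02
eef_pos: [0.4661, -0.0916, 0.151]
tcp_rot: [0.999, -0.048, -0.0, 0.0]
contact_force: [0.4, -0.4, -0.7]
opening: 0.997
[ 0.4661433  -0.09159874  0.15103401] [ 1.79781127e+02 -8.63710969e+00 -7.27167489e-02] [-4.07802944e-01 -7.78477399e-02  2.12660573e+00 -5.31855359e-04
  1.09352030e+00  1.25924876e+00]
```

View pics/w1.png

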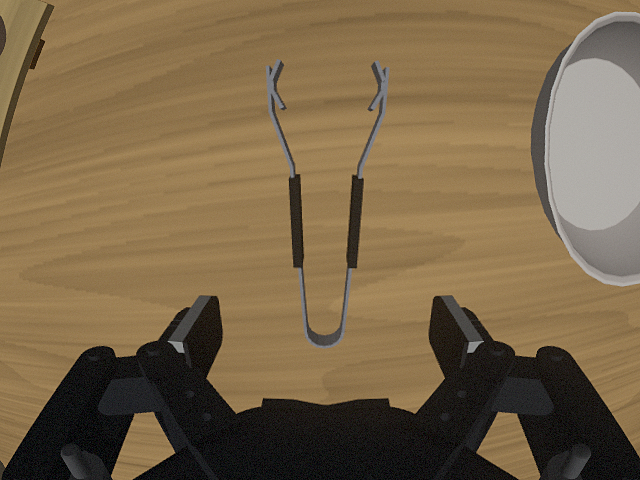

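The wrist view shows the sleeves at about (296,221) and (355,221), the bow at (324,345) and the jaws at about (272,90) and (384,90). The fingers are open on either side.

```bash
python3 - <<'E'
from h import *
im=cv2.imread("pics/w1.png"); T=np.load("T1.npy"); g=im.max(2)
m=np.zeros_like(g); m[165:280,280:370]=(g[165:280,280:370]<62)
n,l,st,c=cv2.connectedComponentsWithStats(m); P=[]
for k in range(1,n):
    if st[k,4]>300:
        ys,xs=np.nonzero(l==k)
        e=[]
        for y in (st[k,1],st[k,1]+st[k,3]-1): e.append(wcast(T,(xs[abs(ys-y)<4].mean(),y),.016)[:2])
        print(st[k],e); P+=e
P=np.array(P); print("mid",P.mean(0)); print("yaw from mids", np.degrees(np.arctan2(*((P[0]+P[2])-(P[1]+P[3]))[::-1])), "sep", np.linalg.norm(P[0]+P[1]-P[2]-P[3])/2)
d=(P[0]+P[1]-P[2]-P[3])
print("yaw from normal",np.degrees(np.arctan2(d[1],d[0]))-90)
b=wcast(T,(324,347),.012)[:2]; j=(wcast(T,(272,92),.022)[:2]+wcast(T,(384,92),.022)[:2])/2
print("bow",b,"jaw",j,np.degrees(np.arctan2(*(j-b)[::-1])))
print("tool x deg",np.degrees(np.arctan2(*Ro.from_quat(get_state()["tcp_rot"]).as_matrix()[:2,0][::-1])))
E
```

```text
[289 173  15 101 991] [array([ 0.50749934, -0.07345083]), array([ 0.42730529, -0.06840294])]
[347 175  16  93 936] [array([ 0.50177314, -0.11678698]), array([ 0.42859276, -0.10876194])]
mid [ 0.46629263 -0.09185067]
yaw from mids -4.871849932019584 sep 0.04190638258697503
yaw from normal -3.035801954444665
bow [ 0.35203534 -0.07877826] jaw [ 0.56562193 -0.10265487] -6.378550024153037
tool x deg -5.574862705627225
```

```bash
python3 -m jog '{"travel":[[0,0,-25],[0,0,-30],[0,0,-30],[0,0,-30],[0,0,-20]],"dr":[[0,0,0],[0,0,0],[0,0,0],[0,0,0],[0,0,0]],"jaw":[40,40,40,40,40]}' 25
python3 -m jog '{"travel":[[0,0,-7],[0,0,-5],[0,0,-2],[0,0,0]],"dr":[[0,0,0],[0,0,0],[0,0,0],[0,0,0]],"jaw":[40,40,40,40]}'
python3 -m jog '{"travel":[[0,0,0],[0,0,0],[0,0,0],[0,0,0],[0,0,0]],"dr":[[0,0,0],[0,0,0],[0,0,0],[0,0,0],[0,0,0]],"jaw":[80,95,105,105,105]}'
python3 -m jog '{"travel":[[0,0,0],[0,0,0],[0,0,0]],"dr":[[0,0,0],[0,0,0],[0,0,0]],"jaw":[110,113,113]}'
python3 - <<'E'
from h import *
s=get_state(); print(s["eef_pos"],s["contact_force"],s["opening"],s["opening"]*85)
cv2.imwrite("pics/w2.png",read_camera("wrist")[:,:,::-1])
E
```

```text
time: 2.48
eef_pos: [0.4646, -0.0924, 0.014]
tcp_rot: [0.999, -0.05, -0.001, -0.0]
contact_force: [0.1, 0.6, 0.5]
opening: 0.844
time: 2.82
eef_pos: [0.4672, -0.0924, 0.0032]
tcp_rot: [0.999, -0.049, 0.001, 0.0]
contact_force: [0.8, 0.6, 0.6]
opening: 0.847
time: 3.23
eef_pos: [0.4677, -0.092, 0.0037]
tcp_rot: [0.999, -0.048, 0.001, 0.001]
contact_force: [-0.2, -0.0, 5.7]
opening: 0.589
time: 3.48
eef_pos: [0.4679, -0.0921, 0.0039]
tcp_rot: [0.999, -0.048, 0.001, 0.001]
contact_force: [-1.0, -0.1, 7.7]
opening: 0.557
[ 0.46785561 -0.09210848  0.0038798 ] [-0.98997784 -0.13047431  7.66675648] 0.5572422605922128 47.36559215033809
```

View pics/w2.png

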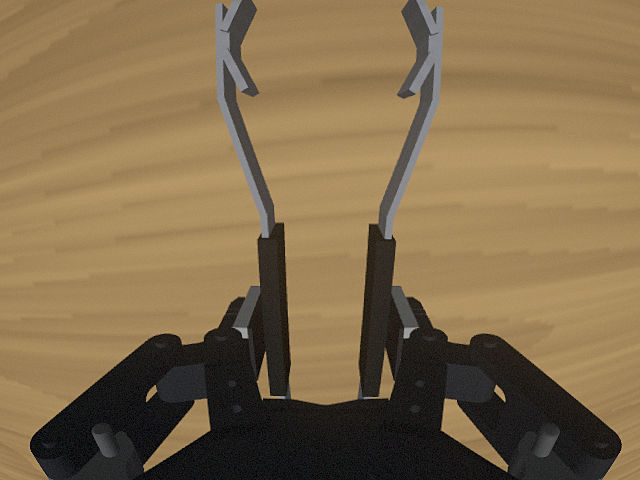

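The pads sit on both sleeves, and the jaws show at (237,40) and (420,40). The measured opening is about 47 mm. I'll squeeze slightly more and lift.

```bash
python3 -m jog '{"travel":[[0,0,2],[0,0,0],[0,0,5],[0,0,10],[0,0,15]],"dr":[[0,0,0],[0,0,0],[0,0,0],[0,0,0],[0,0,0]],"jaw":[117,117,117,117,117]}' 30
python3 -m jog '{"travel":[[0,0,20],[0,0,25],[0,0,30],[0,0,20],[0,0,0]],"dr":[[0,0,0],[0,0,0],[0,0,0],[0,0,0],[0,0,0]],"jaw":[117,117,117,117,117]}'
python3 - <<'E'
from h import *
s=get_state(); print(s["eef_pos"],s["contact_force"],s["opening"]*85); np.save("T3.npy",wpose(s))
cv2.imwrite("pics/w3.png",read_camera("wrist")[:,:,::-1]);im=read_camera("side")
cv2.imwrite("pics/s3.png",cv2.resize(im[100:300,280:560][:,:,::-1],None,fx=2.5,fy=2.5))
E
```

```text
time: 3.95
eef_pos: [0.4649, -0.0909, 0.0336]
tcp_rot: [0.999, -0.048, -0.002, -0.001]
contact_force: [-0.2, 0.1, -1.2]
opening: 0.543
time: 4.37
eef_pos: [0.4696, -0.0928, 0.135]
tcp_rot: [0.999, -0.048, 0.005, 0.002]
contact_force: [2.0, 0.0, -1.6]
opening: 0.541
[ 0.46961343 -0.09276087  0.13502557] [ 1.96788323  0.04823759 -1.60632273] 45.98374222801483
```

View pics/s3.png

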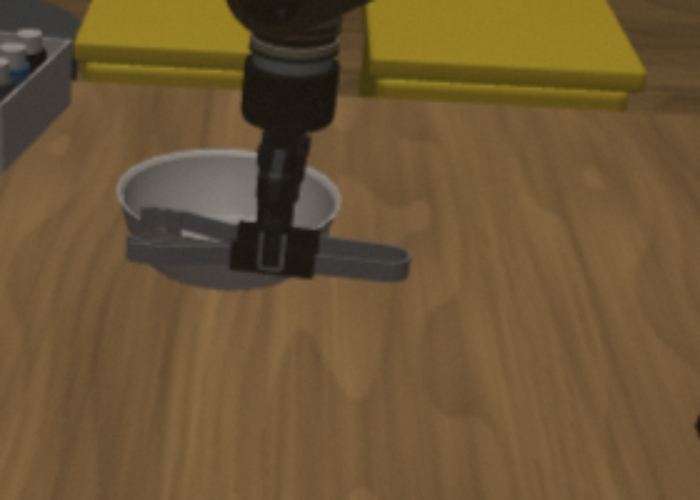

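The side view shows the tongs held level, with the finger centred on the sleeve. Now I compute the cup position from both views.

```bash
python3 - <<'E'
from h import *
print("top",cast("top",(158,255),.076),"side",cast("side",(297,343.5),.076))
im=cv2.imread("pics/side0.png"); i2=cv2.imread("pics/w3.png")
a=cv2.resize(im[325:390,265:330],(400,400),interpolation=cv2.INTER_CUBIC)
b=cv2.resize(i2[0:300,125:525],(533,400)); cv2.imwrite("pics/c4.png",np.hstack([a,b])[:,:800])
E
```

```text
top [0.60182207 0.31612679 0.076     ] side [0.60161234 0.32492686 0.076     ]
```

View pics/c4.png

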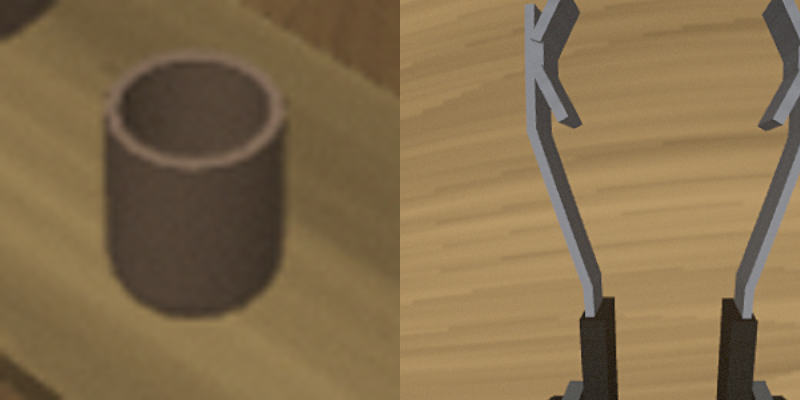

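```bash
python3 -m jog '{"travel":[[5,15,4],[5,21.8,0],[5,21.8,0],[5,21.8,0],[5,21.8,0]],"dr":[[0,0,4],[0,0,4],[0,0,4],[0,0,4],[0,0,4]],"jaw":[117,117,117,117,117]}'
python3 -m jog '{"travel":[[5,21.8,0],[5,21.8,0],[5,21.8,0],[5,21.8,0],[5,21.8,0]],"dr":[[0,0,4],[0,0,4],[0,0,4],[0,0,4],[0,0,4]],"jaw":[117,117,117,117,117]}'
python3 -m jog '{"travel":[[5,21.8,0],[5,21.8,0],[5,21.8,0],[5,21.8,0],[5,20,0]],"dr":[[0,0,4],[0,0,4],[0,0,4],[0,0,4],[0,0,4]],"jaw":[117,117,117,117,117]}'
python3 -m jog '{"travel":[[0,5,0],[0,0,0],[0,0,0],[0,0,0]],"dr":[[0,0,0],[0,0,0],[0,0,0],[0,0,0]],"jaw":[117,117,117,117]}'
python3 - <<'E'
from h import *
s=get_state(); T=wpose(s); np.save("T5.npy",T); print(s["eef_pos"],s["opening"]*85,s["contact_force"]); print(np.round(Ro.from_quat(s["tcp_rot"]).as_matrix(),3))
cv2.imwrite("pics/w5.png",read_camera("wrist")[:,:,::-1])
E
```

```text
time: 4.88
eef_pos: [0.4898, 0.0119, 0.1307]
tcp_rot: [0.992, 0.127, -0.002, -0.001]
contact_force: [0.3, 0.6, -1.0]
opening: 0.541
time: 5.3
eef_pos: [0.5147, 0.1207, 0.1304]
tcp_rot: [0.955, 0.298, -0.003, -0.001]
contact_force: [-0.2, 0.1, -1.3]
opening: 0.549
time: 5.72
eef_pos: [0.5397, 0.2277, 0.1301]
tcp_rot: [0.888, 0.459, -0.003, -0.001]
contact_force: [1.2, -0.2, -1.1]
opening: 0.542
time: 6.05
eef_pos: [0.5406, 0.2308, 0.1321]
tcp_rot: [0.89, 0.457, -0.001, -0.0]
contact_force: [0.6, 0.0, -1.0]
opening: 0.541
[0.54064153 0.23078908 0.13209154] 45.960143440276894 [ 0.57415698  0.02829164 -1.03961493]
[[ 0.583  0.813 -0.002]
 [ 0.813 -0.583 -0.001]
 [-0.002 -0.001 -1.   ]]
```

View pics/w5.png

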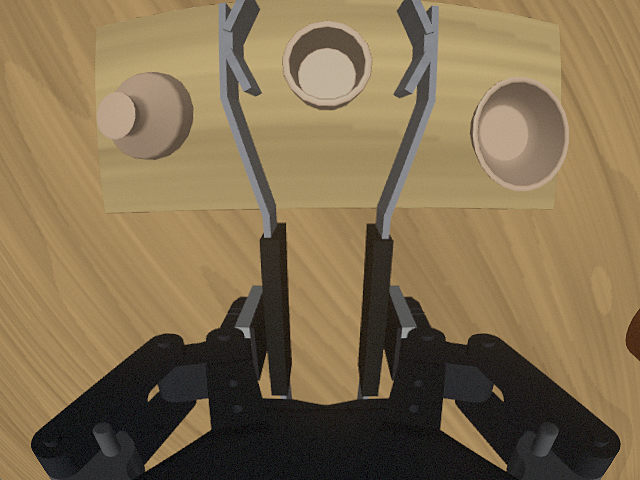

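The wrist view shows the cup rim centred at (327,66) and the jaw vertices at about (232,36) and (426,36). The vase and bowl are well outside the arms.

```bash
python3 - <<'E'
from h import *
T=np.load("T5.npy"); s=get_state(); R=Ro.from_quat(s["tcp_rot"]).as_matrix(); p=s["eef_pos"]
f=lambda X:(R.T@(X-p))*1000
print("cup",wcast(T,(327,66),.076),f(wcast(T,(327,66),.076)))
E=[wcast(T,q,.076) for q in((283,66),(372,66),(327,22),(327,110))];print("dia",np.linalg.norm(E[0]-E[1]),np.linalg.norm(E[2]-E[3]))
for dz in(.015,.019,.023):
    a,b=[wcast(T,q,p[2]+dz) for q in((232,36),(426,36))]; print(dz,f((a+b)/2),np.linalg.norm(a-b))
for q in((269,237),(386,237),(279,395),(370,395)): print(f(wcast(T,q,p[2]+.02)))
E
```

```text
cup [0.60357623 0.31667215 0.076     ] [106.42418393   0.91528552  56.37381254]
dia 0.046556135862643094 0.04832975424909073
0.015 [106.7122916    1.31073313 -15.15669434] 0.06614674009537573
0.019 [105.65845054   1.26633281 -19.15512582] 0.0640493469408867
0.023 [104.60460947   1.2219325  -23.1535573 ] 0.061951953786397604
[ 36.66198118 -19.389852   -20.03681754]
[ 36.64141925  20.82287405 -20.07131971]
[-33.38695369 -19.71100164 -19.93443616]
[-33.36562012  18.83783054 -19.96757055]
```

The jaws are aligned with the cup to within 1 mm, so I descend straight and look before squeezing.

```bash
python3 -m jog '{"travel":[[0,0,-10],[0,0,-15],[0,0,-15],[0,0,-15],[0,0,-15]],"dr":[[0,0,0],[0,0,0],[0,0,0],[0,0,0],[0,0,0]],"jaw":[117,117,117,117,117]}'
python3 -m jog '{"travel":[[0,0,-12],[0,0,-8],[0,0,0],[0,0,0],[0,0,0]],"dr":[[0,0,0],[0,0,0],[0,0,0],[0,0,0],[0,0,0]],"jaw":[117,117,117,117,117]}'
python3 - <<'E'
from h import *
s=get_state(); T=wpose(s); print(s["eef_pos"],s["opening"]*85,s["contact_force"],s["wrist_torque"])
im=read_camera("wrist")[:,:,::-1]; cv2.imwrite("pics/w6.png",im)
b=read_camera("side")[:,:,::-1]; cv2.imwrite("pics/s6.png",np.hstack([cv2.resize(im[0:240,140:520],(380,240)),cv2.resize(b[280:410,220:390],(314,240))]))
E
```

```text
time: 6.52
eef_pos: [0.5412, 0.231, 0.062]
tcp_rot: [0.89, 0.457, -0.0, -0.0]
contact_force: [-0.0, 0.5, -1.4]
opening: 0.543
time: 6.93
eef_pos: [0.5422, 0.2319, 0.0442]
tcp_rot: [0.889, 0.457, 0.001, 0.0]
contact_force: [0.4, -0.4, -2.1]
opening: 0.543
[0.54222324 0.23193754 0.04417558] 46.18545620728513 [ 0.36606018 -0.35563091 -2.13025964] [-0.02225841 -0.05670586 -0.04751808]
```

View pics/s6.png

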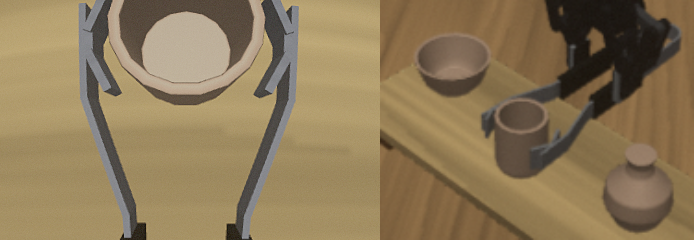

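The jaws straddle the cup symmetrically at mid height. I'll squeeze in steps.

```bash
python3 -m jog '{"travel":[[0,0,0],[0,0,0],[0,0,0],[0,0,0],[0,0,0]],"dr":[[0,0,0],[0,0,0],[0,0,0],[0,0,0],[0,0,0]],"jaw":[122,126,130,134,138]}' 45
python3 -m jog '{"travel":[[0,0,0],[0,0,0],[0,0,0],[0,0,0],[0,0,0]],"dr":[[0,0,0],[0,0,0],[0,0,0],[0,0,0],[0,0,0]],"jaw":[144,150,165,180,180]}' 45
python3 -m jog '{"travel":[[0,0,0],[0,0,0],[0,0,0],[0,0,0]],"dr":[[0,0,0],[0,0,0],[0,0,0],[0,0,0]],"jaw":[200,200,200,200]}' 45
python3 -m jog '{"travel":[[0,0,3],[0,0,5],[0,0,8],[0,0,8],[0,0,0]],"dr":[[0,0,0],[0,0,0],[0,0,0],[0,0,0],[0,0,0]],"jaw":[200,200,200,200,200]}'
python3 - <<'E'
from h import *
s=get_state(); T=wpose(s); print(s["eef_pos"],s["opening"]*85,s["contact_force"],s["wrist_torque"])
im=read_camera("wrist")[:,:,::-1]; cv2.imwrite("pics/w7.png",im)
b=read_camera("side")[:,:,::-1]; cv2.imwrite("pics/s7.png",np.hstack([cv2.resize(im[0:240,140:520],(380,240)),cv2.resize(b[260:410,200:390],(400,316))[:240]]))
E
```

```text
time: 7.45
eef_pos: [0.5415, 0.2319, 0.0434]
tcp_rot: [0.889, 0.458, 0.0, -0.0]
contact_force: [-0.8, 0.5, -0.5]
opening: 0.46
time: 7.87
eef_pos: [0.5416, 0.2318, 0.0434]
tcp_rot: [0.889, 0.457, 0.0, 0.0]
contact_force: [-1.5, -0.1, -0.4]
opening: 0.447
time: 8.2
eef_pos: [0.5415, 0.2319, 0.0434]
tcp_rot: [0.889, 0.457, 0.0, 0.0]
contact_force: [0.7, -0.9, -1.1]
opening: 0.449
time: 8.62
eef_pos: [0.543, 0.2323, 0.0699]
tcp_rot: [0.889, 0.458, 0.002, 0.001]
contact_force: [0.4, 0.2, -2.5]
opening: 0.448
[0.54299785 0.23227289 0.06990205] 38.111932860088814 [ 0.4422217   0.23533869 -2.5026442 ] [-0.06807112  0.06691248 -0.05262993]
```

View pics/s7.png

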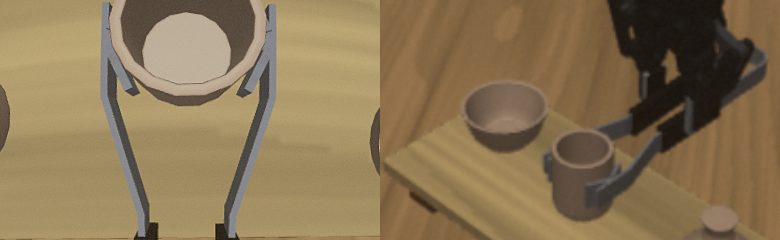

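The cup is held in the jaws, clear of the board and upright, and the bowl and vase are undisturbed. I'll lift it and carry it to the basin.

```bash
python3 -m jog '{"travel":[[0,0,10],[0,0,22],[0,0,30],[0,0,30],[0,0,20]],"dr":[[0,0,0],[0,0,0],[0,0,0],[0,0,0],[0,0,0]],"jaw":[200,200,200,200,200]}'
python3 -m jog '{"travel":[[-1,-5,8],[-3,-14,0],[-5,-22,0],[-5,-22,0],[-5,-22,0]],"dr":[[0,0,-1],[0,0,-2.2],[0,0,-3.7],[0,0,-3.7],[0,0,-3.7]],"jaw":[200,200,200,200,200]}'
python3 -m jog '{"travel":[[-5,-22,0],[-5,-22,0],[-5,-22,0],[-5,-22,0],[-5,-22,0]],"dr":[[0,0,-3.7],[0,0,-3.7],[0,0,-3.7],[0,0,-3.7],[0,0,-3.7]],"jaw":[200,200,200,200,200]}'
python3 -m jog '{"travel":[[-5,-22,0],[-5,-22,0],[-5,-22,0],[-5,-22,0],[-5,-22,0]],"dr":[[0,0,-3.7],[0,0,-3.7],[0,0,-3.7],[0,0,-3.7],[0,0,-3.7]],"jaw":[200,200,200,200,200]}'
python3 -m jog '{"travel":[[-5,-22,0],[-5,-22,0],[-5,-22,0],[-5,-22,0],[-5,-22,0]],"dr":[[0,0,-3.7],[0,0,-3.7],[0,0,-3.7],[0,0,-3.7],[0,0,-3.7]],"jaw":[200,200,200,200,200]}'
python3 -m jog '{"travel":[[-5,-22,0],[-5,-22,0],[-5,-20,0],[-3,-14,0],[-1,-4,0]],"dr":[[0,0,-3.7],[0,0,-3.7],[0,0,-3.7],[0,0,-3],[0,0,-1.5]],"jaw":[200,200,200,200,200]}'
python3 -m jog '{"travel":[[0,0,0],[0,0,0],[0,0,0],[0,0,0],[0,0,0]],"dr":[[0,0,0],[0,0,0],[0,0,0],[0,0,0],[0,0,0]],"jaw":[200,200,200,200,200]}'
python3 - <<'E'
from h import *
s=get_state(); T=wpose(s); np.save("T8.npy",T); p=s["eef_pos"]; R=Ro.from_quat(s["tcp_rot"]).as_matrix()
print(p,s["opening"]*85,s["contact_force"]); print(np.round(R,3)); print("jaw pt",p+R@[.1055,.001,0])
print("basin side",cast("side",(371,187),.07))
im=read_camera("wrist")[:,:,::-1]; cv2.imwrite("pics/w8.png",im); t=read_camera("top")[:,:,::-1]; b=read_camera("side")[:,:,::-1]; cv2.imwrite("pics/t8f.png",t); cv2.imwrite("pics/s8f.png",b)
g=np.zeros((600,800,3),np.uint8); g[:300,:400]=im[:300,120:520]; g[:300,400:]=t[180:480,240:640]; g[300:,:400]=cv2.resize(b[100:250,270:470],(400,300)); g[300:,400:]=cv2.resize(b[250:450,180:447],(400,300))
cv2.imwrite("pics/c8.png",g)
E
```

```text
time: 9.13
eef_pos: [0.5423, 0.2321, 0.1828]
tcp_rot: [0.889, 0.458, 0.002, 0.0]
contact_force: [0.7, 0.5, -0.5]
opening: 0.447
time: 9.55
eef_pos: [0.5202, 0.145, 0.1846]
tcp_rot: [0.94, 0.341, -0.003, -0.0]
contact_force: [-0.2, -0.7, -2.8]
opening: 0.448
time: 9.97
eef_pos: [0.4949, 0.0351, 0.1846]
tcp_rot: [0.983, 0.185, -0.002, -0.001]
contact_force: [0.2, 0.1, -2.3]
opening: 0.447
time: 10.38
eef_pos: [0.4698, -0.0744, 0.1847]
tcp_rot: [1.0, 0.025, -0.002, -0.001]
contact_force: [0.2, -1.0, -2.7]
opening: 0.449
time: 10.8
eef_pos: [0.4448, -0.1838, 0.1847]
tcp_rot: [0.991, -0.136, -0.002, -0.001]
contact_force: [0.4, 0.4, -2.2]
opening: 0.447
time: 11.22
eef_pos: [0.426, -0.2665, 0.1849]
tcp_rot: [0.963, -0.27, -0.002, -0.001]
contact_force: [-0.1, 0.4, -2.7]
opening: 0.447
time: 11.63
eef_pos: [0.4286, -0.2643, 0.1872]
tcp_rot: [0.964, -0.266, -0.0, -0.0]
contact_force: [0.1, 1.0, -2.5]
opening: 0.449
[ 0.42859596 -0.26431995  0.18721006] 38.17099470749856 [ 0.12332488  1.0400578  -2.53918095]
[[ 0.858 -0.513 -0.   ]
 [-0.513 -0.858  0.   ]
 [-0.    -0.    -1.   ]]
jaw pt [ 0.51864048 -0.3193039   0.18718521]
basin side [ 0.51241926 -0.2911936   0.07      ]
```

View pics/c8.png

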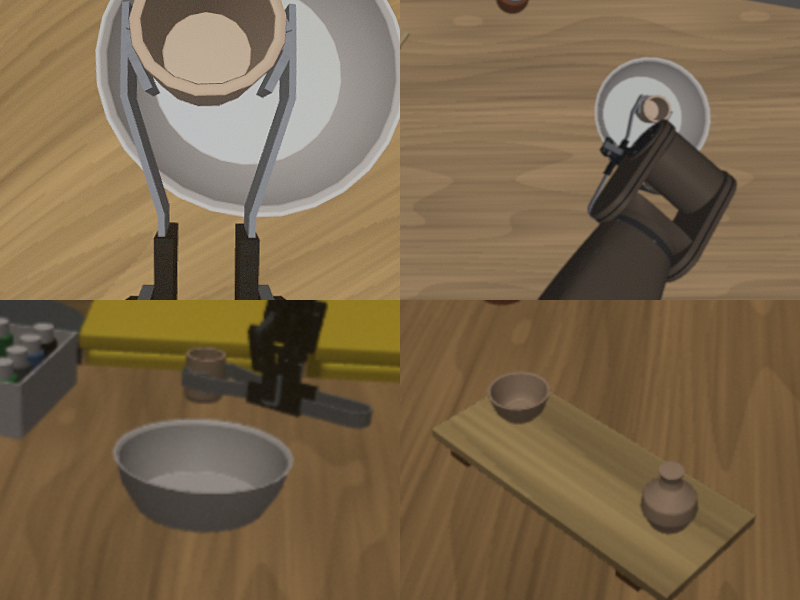

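The cup is upright in the jaws over the basin, and the bowl and vase are in place. The cup is still short of the centre, so I compute a precise basin centre.

```bash
python3 - <<'E'
from h import *
from scipy.optimize import least_squares
print("side",cast("side",(371,180.5),.07))
im=cv2.imread("pics/w8.png"); T=np.load("T8.npy"); hsv=cv2.cvtColor(im,cv2.COLOR_BGR2HSV)
m=((hsv[...,1]<40)&(hsv[...,2]>110)).astype(np.uint8); m=cv2.morphologyEx(m,cv2.MORPH_CLOSE,np.ones((5,5)))
P=[]
for y in list(range(20,150,8)):
    x=np.nonzero(m[y,150:560])[0]+150
    P.append(wcast(T,(x[0],y),.07)[:2]); 
    if x[-1]<555: P.append(wcast(T,(x[-1],y),.07)[:2])
for x in list(range(300,350,8))+list(range(420,460,8)):
    y=np.nonzero(m[:260,x])[0]; P.append(wcast(T,(x,y[-1]),.07)[:2])
P=np.array(P); r=least_squares(lambda c:np.hypot(*(P-c[:2]).T)-c[2],[.51,-.36,.116],loss="soft_l1",f_scale=.003); print("wrist",r.x,np.abs(r.fun).max())
s=get_state();h=s["eef_pos"][2]+.033
# cup rim ellipse: centre in crop (208,~8..)
E
```

```text
side [ 0.51428007 -0.3294816   0.07      ]
wrist [ 0.51658864 -0.35923119  0.11399747] 0.0007784479256968679
```

The top and wrist views agree on a basin centre of about (0.515, -0.360). The side view is off in y, as it also was for the cup. I'll make the final shift.

```bash
python3 -m jog '{"travel":[[0,-5,0],[-1,-10,0],[-1,-12,0],[-1,-9,0],[0,-4.5,0]],"dr":[[0,0,0],[0,0,0],[0,0,0],[0,0,0],[0,0,0]],"jaw":[200,200,200,200,200]}'
python3 -m jog '{"travel":[[0,0,0],[0,0,0],[0,0,0],[0,0,0],[0,0,0]],"dr":[[0,0,0],[0,0,0],[0,0,0],[0,0,0],[0,0,0]],"jaw":[200,200,200,200,200]}'
python3 -m jog '{"travel":[[0,0,0],[0,0,0],[0,0,0],[0,0,0],[0,0,0]],"dr":[[0,0,0],[0,0,0],[0,0,0],[0,0,0],[0,0,0]],"jaw":[200,200,200,200,200]}'
python3 - <<'E'
from h import *
s=get_state(); p=s["eef_pos"]; R=Ro.from_quat(s["tcp_rot"]).as_matrix()
print(s["time"],p,s["opening"]*85,s["contact_force"],abs(s["dq"]).max()); print("jaw pt",p+R@[.1055,.001,0],"tilt",np.degrees(np.arccos(-R[2,2])))
print("cup px pred in top",proj("top",p+R@[.1055,.001,-.033]))
im=read_camera("wrist")[:,:,::-1]; t=read_camera("top")[:,:,::-1]; b=read_camera("side")[:,:,::-1]
g=np.zeros((600,800,3),np.uint8); g[:300,:400]=im[:300,120:520]; g[:300,400:]=cv2.resize(t[220:370,400:600],(400,300)); g[300:,:400]=cv2.resize(b[80:230,290:490],(400,300)); g[300:,400:]=cv2.resize(t[100:400,80:480],(400,300))
cv2.imwrite("pics/c9.png",g)
E
```

```text
time: 12.2
eef_pos: [0.4252, -0.3077, 0.1875]
tcp_rot: [0.964, -0.268, 0.0, 0.0]
contact_force: [0.4, 0.4, -2.8]
opening: 0.447
time: 12.62
eef_pos: [0.4255, -0.3053, 0.1873]
tcp_rot: [0.964, -0.267, -0.0, -0.0]
contact_force: [-0.6, -0.3, -3.1]
opening: 0.449
time: 13.03
eef_pos: [0.4255, -0.3056, 0.1874]
tcp_rot: [0.964, -0.267, 0.0, -0.0]
contact_force: [-0.9, 0.6, -2.3]
opening: 0.449
13.0333 [ 0.42548932 -0.30557673  0.18735004] 38.17079351535967 [-0.85704031  0.60938322 -2.31924012] 0.0016518919175601103
jaw pt [ 0.51546364 -0.36067548  0.18735486] tilt 0.0030994551633216527
cup px pred in top [521.48567915 289.45456813]
```

View pics/c9.png

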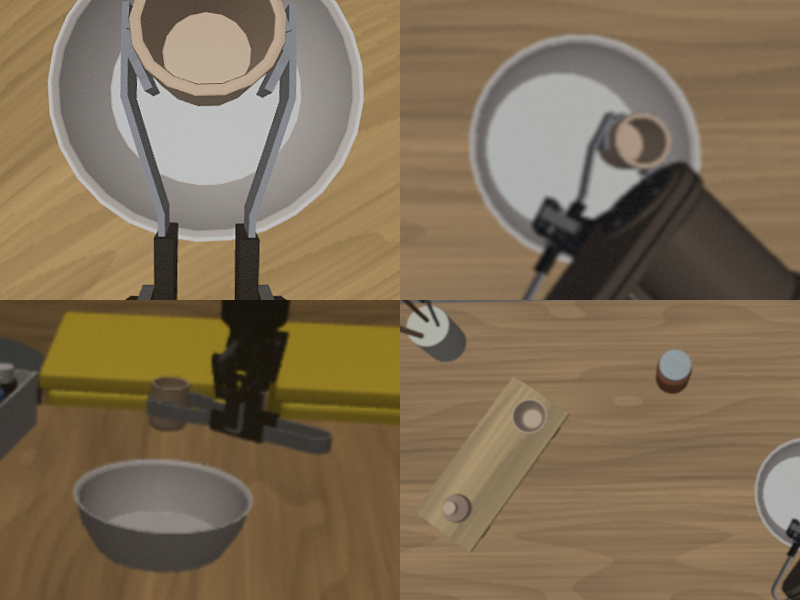

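The final picture shows the cup upright and centred left to right over the basin. Its top-view pixel is about (520,290), against a predicted (521,289). The bowl, vase and jar are where they stood, so I hand it in.

```bash
python3 -c "
from plant import *
print(sign_off())"
```

```text
the job is handed in; nothing more can be done
None
```

I gripped the tongs by their sleeves, closed the jaws round the cup from above and lifted it off the board. I handed the job in at about 13 s with the tongs still holding the cup over the basin.

**Last checks:**
- **Position:** the jaw point is at (0.515, -0.361), about 1 mm from my chosen basin centre (0.515, -0.360). The cup's underside is about 9 cm above the rim.
- **Hold:** the gripper is vertical, the cup looks upright, the arm is still (joint speeds under 0.002 rad/s) and the opening over the sleeves is steady at 38 mm.
- **Surroundings:** in the pictures the bowl, vase and jar stand where they were, and the gripper never came near the cup.

**Disagreement:** the side camera put the basin centre about 30 mm nearer the robot's left, and the cup about 9 mm off the same way. I read those pixels roughly. I went with the top and wrist cameras, which agreed with each other to within about 4 mm for the basin. The cup then showed in the top view within about 1–2 pixels of where I predicted.

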